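Load four turned samples into the measuring fixture in rack order

TASK

The four turned samples stand in the transport rack in the order in which they are to be measured. Slide the retaining bar of the measuring fixture fully open, move the samples across into the fixture one to a station, in the same left-to-right order as they stood in the rack, upright on their flanges, and then slide the bar fully home over the flanges. Do not tip a sample over.

Things in the scene. Friction and masses are not known exactly. Their poses are not given: they have to be found in the camera images.
- stepped_mid (a point): Steel stepped pin: body 24 mm diameter from 16 to 56 mm up, then 16 mm diameter, then a 10 mm tip. Stands loose in the rack on a round foot flange 32 mm wide, 5 mm thick, with a 12 mm neck over it to 16 mm up. Height 88 mm, 0.2 kg. The point is on its axis, half-way up (44 mm above its underside), where it is gripped; z points up.
- cone_mid (a point): Steel cone-nosed plunger: body 22 mm diameter from 16 to 54 mm up, then a cone narrowing to the top. Stands loose in the rack on a round foot flange 36 mm wide, 5 mm thick, with a 12 mm neck over it to 16 mm up. Height 76 mm, 0.2 kg. The point is on its axis, half-way up (38 mm above its underside), where it is gripped; z points up.
- hexnut_mid (a point): Steel hexagon fitting: hexagon 24 mm across flats, 28 across corners, from 22 to 58 mm up, 15 mm stem above. Stands loose in the rack on a round foot flange 34 mm wide, 5 mm thick, with a 12 mm neck over it to 16 mm up. Height 80 mm, 0.2 kg. The point is on its axis, half-way up (40 mm above its underside), where it is gripped; z points up.
- ball_mid (a point): Steel ball stud: body 18 mm diameter from 16 to 54 mm up, then a thin neck and a 21 mm ball on top. Stands loose in the rack on a round foot flange 30 mm wide, 5 mm thick, with a 12 mm neck over it to 16 mm up. Height 84 mm, 0.2 kg. The point is on its axis, half-way up (42 mm above its underside), where it is gripped; z points up.
- nest_stepped: White nest insert, fixed in the transport rack, that holds the stepped sample at the start: block 50 x 54 x 12 mm, round recess 36 mm wide, 4 mm deep. Origin: centre of its underside, 10 mm above the bench; x away from the robot, y along the row to the robot's left. Four nests in a straight row, 62 mm apart, in changing order, on a black rail 60 x 268 mm.
- nest_cone: White nest insert, fixed in the transport rack, that holds the cone sample at the start: block 50 x 54 x 12 mm, round recess 40 mm wide, 4 mm deep. Origin: centre of its underside, 10 mm above the bench; x away from the robot, y along the row to the robot's left. Four nests in a straight row, 62 mm apart, in changing order, on a black rail 60 x 268 mm.
- nest_hexnut: White nest insert, fixed in the transport rack, that holds the hexagon sample at the start: block 50 x 54 x 12 mm, round recess 38 mm wide, 4 mm deep. Origin: centre of its underside, 10 mm above the bench; x away from the robot, y along the row to the robot's left. Four nests in a straight row, 62 mm apart, in changing order, on a black rail 60 x 268 mm.
- nest_ball: White nest insert, fixed in the transport rack, that holds the ball sample at the start: block 50 x 54 x 12 mm, round recess 34 mm wide, 4 mm deep. Origin: centre of its underside, 10 mm above the bench; x away from the robot, y along the row to the robot's left. Four nests in a straight row, 62 mm apart, in changing order, on a black rail 60 x 268 mm.
- fixture: Fixed measuring fixture beyond the rack. Origin: on the bench, mid-row; x away from the robot, y along the row to the robot's left. Stations at y = +93, +31, -31, -93 mm, 56 mm wide between 5 mm high dividers; samples stand on its plate, top 10 mm above the bench. Rear fence: face at x = +20 mm, top 20 mm above the bench. Bar open: clear from x = -36 to +20 mm (middle -8).
- gate (a joint): Steel retaining bar along the fixture's front, top 21 mm above the bench. 0 = home, lip over the flanges; 0.030 m = fully open, slid to the fixture's -x. Stops at both ends, 2 N friction, stays put; closing pushes samples back. Black grip lug: x = -50 mm minus joint value, y = 0 in the fixture's frame, 14 mm thick (x), 40 wide (y), 21 to 67 mm above the bench, gripped at 50.
Mind the look-alikes: they are no part of the job. Leave any blue look-alike of the part that bears hexnut_mid alone.

How it is judged:
By the outcome, as a careful person would: the job done as asked, in the order asked, and still so for the second after the job is handed in, with the robot touching nothing.
It also fails if it takes over 122 s, if anything falls off the work surface, if the arm or the gripper's body presses on something with over 40 N, if the wrist force passes 120 N, or if a joint passes its speed limit or range.

ROBOT

A 6-joint arm with a two-finger parallel gripper is mounted at the origin on the work surface. World frame = base frame: x ahead of the robot, y to its left, z up, the work surface at z = 0. Lengths are in m, angles in degrees, forces in N, time in s.
With the tool pointing down it reaches from about 0.35 to 0.875 m from the base axis. Payload 4.2 kg.
Tool frame: the origin (TCP) lies at the very end of the fingers, on their centre line; the grasp point (between the pads) lies 19 mm behind it; z points along the fingers, y is the line along which they close (so a half turn about z gives the same grasp; the last joint's range is limited). The gripper opens to 87 mm and grips with 3 to 60 N. Pads are 19 mm wide; open, the fingers measure 117 mm over their backs; the gripper's body (75 mm by 190 mm) begins 51 mm behind the grasp point.
Start: joints at [-49.412, 22.042, 0.453, 0, -68.411, -14.817], TCP at [0.272, -0.563, 0.223] pointing down, gripper open.
Joint ranges: [-179.83, 179.83], [-69.29, 118.12], [-61.27, 80.66], [-181.25, 117.63], [-171.15, -9.14], [-177.46, 177.46]. Speed limits (degrees/s): [159.86, 159.86, 180, 180, 180, 180].

INTERFACE

Orientations are given as a 3x3 rotation matrix whose columns are the frame's x, y, z axes.
In Python, from station import sense, cams, r gives the robot as it stands. The module is installed in compiled form; this text tells all that it offers.
- The arm moves only by the tool step_arm, never from a script. Its argument "targets" is text: rows parted by semicolons, each of 4 numbers parted by spaces: the shift along the tool's x, y, z in cm, then the turn about the tool's z in degrees. In form: x y z turn; .... A call has 1 to 12 rows; each row shifts and turns the commanded pose from where the row before left it, along the tool's axes as they then stand; what a row does not reach is not made up. A row lasts 1/12 s, in which the tool goes at most 41.7 mm and 7.16 degrees, less where a joint would pass 70% of its speed; a pose out of reach is approached as far as the arm can. A call with a gripper value outside its range is refused whole. "claw" is the finger opening in cm, from 0 to 8.7, set as the call begins (left out, the last holds). The fingers move at their own pace and stop on an object; the grip force is fixed at half the most. Time passes only in rows, so rows that do not move let the fingers close. It gives the time, the measured TCP pose, the force, the opening and the grip force at its end, in the units of the state.
- sense(): the state, without advancing time (a new reading comes with each control period).
- cams.capture(name): name is "side" or "top" or "wrist"; returns a dict with "frame" (480x640x3 uint8, blue, green, red), "vertical_fov" (degrees; the focal length in pixels is half the picture's height over the tangent of half this angle, whatever the lens; pixels are square), "cx", "cy" (the principal point, pixels), "eye" and "rotation" of the camera in the world; the wrist camera has in their place "tool_from_camera" (4x4, takes a point from camera to tool coordinates, whose origin is the TCP and whose axes are the flange's). Camera axes: x right, y down, z forward; pixel columns grow to the right and rows downward; lengths in m; the calibration is good to about 2 mm. A picture is of the moment at which its call begins: read the wrist's pose just before it. There is no depth.
- r.finish_job(): hands the job in; it is judged then, once.
The state is a dict: "time_s": time; "joints": joint angles; "joint_velocities": joint speeds; "effort": joint torques, N m; "tcp_pos": TCP position; "ee_rot": TCP orientation; "wrist_force": force on the tool from outside, world axes, zero at the start; "moment": the same for the moment, N m; "gripper_width": opening from 0.0 (shut) to 1.0 (fully open); "gripper_force": force on a finger pad.
Only numpy, scipy, OpenCV 4.12 (cv2) and the standard library are available. Lean on these libraries where they do the work, as an engineer would, in place of code of your own. Each camera call takes 0.05 s, during which the arm holds its last target. There are 200 camera calls.

## Working session

There is one attempt and no reset: what is moved stays moved. The work goes in short steps, Python scripts to look and compute and a tool call to move; the robot and the scene stay as the last step left them, time stands still between calls to the robot, and variables do not carry over. Pictures are saved under pics/ and viewed, at most 14 in all, crops included, and the job is handed in when it is done.

Besides the shell and the picture viewer there is one more tool, called after ">>>" as a command line: name --argument value ..., lists and objects as JSON in quotes. step_arm: Moves the arm, as the interface text tells. Its arguments: {"type":"object","properties":{"targets":{"type":"string"},"claw":{"type":"number"}},"required":["targets"]}

```bash
mkdir -p pics; cat > h.py <<'E'
import numpy as np,cv2
from station import sense,cams,r
def snap(n,f):
    s=sense();c=cams.capture(n);cv2.imwrite(f'pics/{f}.png',c['frame'])
    F=240/np.tan(np.radians(c['vertical_fov'])/2)
    if n=='wrist':
        T=np.array(c['tool_from_camera']);R0=np.array(s['ee_rot']);R=R0@T[:3,:3];e=np.array(s['tcp_pos'])+R0@T[:3,3]
    else: R=np.array(c['rotation']);e=np.array(c['eye'])
    np.savez(f'pics/{f}.npz',F=F,c=[c['cx'],c['cy']],R=R,e=e)
def pt(f,u,v,z):
    d=np.load(f'pics/{f}.npz');a=d['R']@np.array([(u-d['c'][0])/d['F'],(v-d['c'][1])/d['F'],1]);return d['e']+a*(z-d['e'][2])/a[2]
def px(f,p):
    d=np.load(f'pics/{f}.npz');a=d['R'].T@(np.array(p)-d['e']);return a[:2]/a[2]*d['F']+d['c']
E
python3 - <<'E'
from h import *
snap('top','t0');snap('side','s0')
print(sense())
for f in('t0','s0'):
    d=np.load(f'pics/{f}.npz');print({k:d[k] for k in d})
E
```

```text
{'time_s': 0.1, 'joints': array([-4.94121638e+01,  2.20864203e+01,  3.90751475e-01, -2.38132749e-02,
       -6.84118675e+01, -1.48174278e+01]), 'joint_velocities': array([-0.04551543, -0.09621128,  0.15211568,  0.10398259, -0.02363862,
        0.00275188]), 'effort': array([-2.81149414e-04, -3.91689849e+01,  1.87933999e+01,  4.23193976e+00,
        1.34475596e-02, -6.94928599e-05]), 'tcp_pos': array([ 0.2715278 , -0.56236552,  0.22159368]), 'ee_rot': array([[-9.00610018e-01, -4.34627122e-01, -9.27605986e-04],
       [-4.34628099e-01,  9.00608463e-01,  1.67672358e-03],
       [ 1.06660259e-04,  1.91323768e-03, -9.99998164e-01]]), 'wrist_force': array([-0.46378587, -0.2840212 ,  0.11269166]), 'moment': array([ 0.01950995, -0.03531402,  0.04043541]), 'gripper_force': 0.0, 'gripper_width': 0.9998702676546011}
{'F': array(533.04507531), 'c': array([313.96931608, 248.44114683]), 'R': array([[-0.02944413, -0.98824518,  0.15001504],
       [-0.99955261,  0.02832113, -0.00961724],
       [ 0.00525559, -0.15023109, -0.98863694]]), 'e': array([0.41525067, 0.03541883, 0.73105321])}
{'F': array(491.52584543), 'c': array([320.86556233, 237.62307951]), 'R': array([[ 0.73205262, -0.45931782,  0.50311639],
       [-0.68105445, -0.51103857,  0.52440864],
       [ 0.01624165, -0.72654437, -0.68692757]]), 'e': array([ 0.16508461, -0.32180043,  0.52365827])}
```

View pics/t0.png

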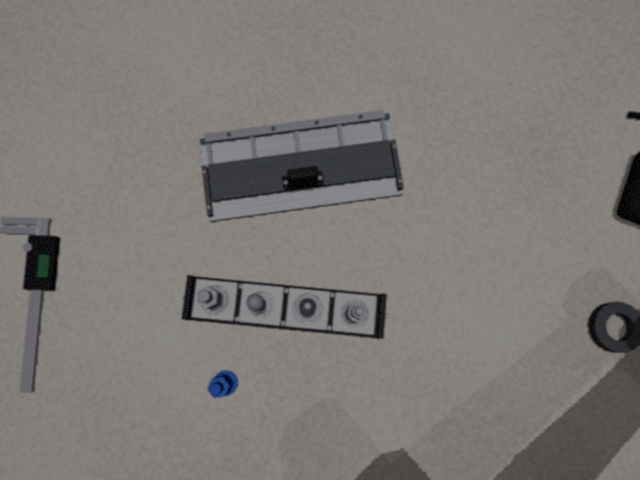

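View pics/s0.png

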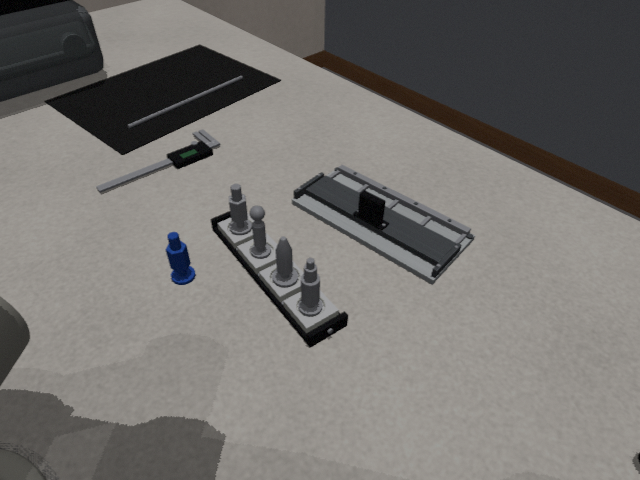

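Top view: rack, left to right: hex (212,298), ball (257,303), cone (307,307), stepped (355,312). The fixture is behind it with the black lug at (302,177). The only look-alike is the blue hex fitting at (222,384), which stays put. Next, a close crop.

```bash
python3 - <<'E'
from h import *
im=cv2.imread('pics/t0.png')[100:345,175:415]
cv2.imwrite('pics/c0.png',cv2.resize(im,None,fx=2.45*1,fy=2.45,interpolation=cv2.INTER_CUBIC))
E
```

```text
(no output)
```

View pics/c0.png

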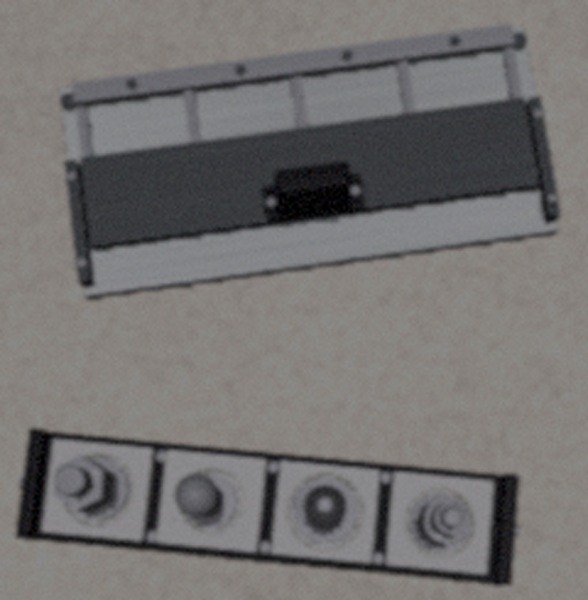

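```bash
python3 - <<'E'
from h import *
P=lambda u,v,z:pt('t0',175+(u+.5)/2.45-.5,100+(v+.5)/2.45-.5,z)*1000
for n,u,v,z in [('hex',99,490,.022),('ball',213,502,.022),('cone',328,513,.022),('step',440,525,.022),('fenceL',72,101,.02),('fenceR',520,42,.02),('fmid',297,72,.02),('div0',298,127,.015),('divL',193,140,.015),('divR',407,113,.015),('frontL',87,296,.005),('frontR',556,234,.005),('lugTL',277,171,.067),('lugTR',347,163,.067),('lugBR',350,185,.067),('lugBL',278,192,.067)]: print(n,P(u,v,z).round(1))
E
```

```text
hex [457.9 161.5  22. ]
ball [449.7 100.   22. ]
cone [441.9  38.   22. ]
step [433.7 -22.2  22. ]
fenceL [678.7 176.8  20. ]
fenceR [706.9 -79.3  20. ]
fmid [692.4  48.7  20. ]
div0 [661.5  49.   15. ]
divL [655.4 109.   15. ]
divR [668.1 -13.4  15. ]
frontL [568.7 171.1   5. ]
frontR [597.3 -96.6   5. ]
lugTL [619.8  59.7  67. ]
lugTR [623.2  22.7  67. ]
lugBR [611.2  21.5  67. ]
lugBL [608.4  59.4  67. ]
```

>>> step_arm --targets "0 0 0 -7.03; 0 0 0 -7.03; 0 0 0 -7.03; 0 0 0 -7.03; 0 0 0 -7.03; 0 0 0 -7.03; 0 0 0 -7.03; 0 0 0 -7.03; 0 0 0 -7.03; 0 0 0 -7.03; 0 0 0 0; 0 0 0 0" --claw 4.5

```text
time_s: 1.1
tcp_pos: [0.2717, -0.5626, 0.2221]
ee_rot: [[0.103, -0.995, -0.0], [-0.995, -0.103, 0.001], [-0.001, 0.0, -1.0]]
wrist_force: [-0.5, -0.6, -0.4]
gripper_width: 0.519
gripper_force: 0.0
```

```bash
cat >> h.py <<'E'
O=np.array([.6724,.047]);FY=6.2
def fx(a,b,z):
    t=np.radians(FY);return [*(O+np.array([[np.cos(t),-np.sin(t)],[np.sin(t),np.cos(t)]])@[a,b]),z]
def go(p,yaw,q=None):
    "tool-axis shift cm from q (default: measured) to p, and the turn, with y axis at world yaw; returned after the turn frame too"
    s=sense();R=np.array(s['ee_rot']);q=np.array(s['tcp_pos']) if q is None else np.array(q)
    cur=np.degrees(np.arctan2(R[1,1],R[0,1]));turn=-((yaw-cur+180)%360-180)
    t=np.radians(yaw);y=np.array([np.cos(t),np.sin(t),0]);z=np.array([0,0,-1.]);M=np.array([np.cross(y,z),y,z])
    d=np.array(p)-q
    print('cur',q.round(4),'cm(now axes)',(R.T@d*100).round(2),'turn',turn.round(2),'cm(after turn)',(M@d*100).round(2))
E
python3 - <<'E'
from h import *
go(fx(-.057,0,.2),186.2)
E
```

```text
cur [ 0.2717 -0.5626  0.2221] cm(now axes) [-56.49 -40.42   2.24] turn -0.31 cm(after turn) [-56.27 -40.72   2.21]
```

>>> step_arm --targets "-2.82 -2.02 0 -0.3; -2.82 -2.02 0 0; -2.82 -2.02 0 0; -2.82 -2.02 0 0; -2.82 -2.02 0 0; -2.82 -2.02 0 0; -2.82 -2.02 0 0; -2.82 -2.02 0 0; -2.82 -2.02 0 0; -2.82 -2.02 0 0"

```text
time_s: 1.93
tcp_pos: [0.4418, -0.2586, 0.2227]
ee_rot: [[0.108, -0.994, 0.0], [-0.994, -0.108, -0.0], [0.0, -0.0, -1.0]]
wrist_force: [0.9, 0.4, 0.1]
gripper_width: 0.517
gripper_force: 0.0
```

>>> step_arm --targets "-2.82 -2.02 0 0; -2.82 -2.02 0 0; -2.82 -2.02 0 0; -2.82 -2.02 0 0; -2.82 -2.02 0 0; -2.82 -2.02 0 0; -2.82 -2.02 0 0; -2.82 -2.02 0 0; -2.82 -2.02 0 0; 0 0 0 0; 0 0 0 0; 0 0 0 0"

```text
time_s: 2.93
tcp_pos: [0.5934, 0.0121, 0.2221]
ee_rot: [[0.11, -0.994, -0.001], [-0.994, -0.11, -0.0], [0.0, 0.001, -1.0]]
wrist_force: [0.3, -0.8, 0.2]
gripper_width: 0.519
gripper_force: 0.0
```

```bash
python3 - <<'E'
from h import *
snap('wrist','w0')
go(fx(-.057,0,.2),186.2)
E
```

```text
cur [0.5933 0.0115 0.2224] cm(now axes) [-2.67 -2.55  2.24] turn 0.07 cm(after turn) [-2.67 -2.55  2.24]
```

View pics/w0.png

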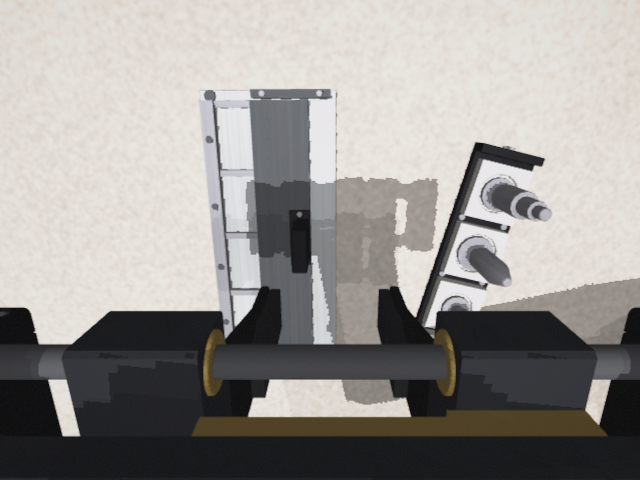

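```bash
python3 - <<'E'
from h import *
im=cv2.imread('pics/w0.png')[85:305,190:350]
cv2.imwrite('pics/c1.png',cv2.resize(im,None,fx=2.7,fy=2.7,interpolation=cv2.INTER_CUBIC))
E
```

```text
(no output)
```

View pics/c1.png

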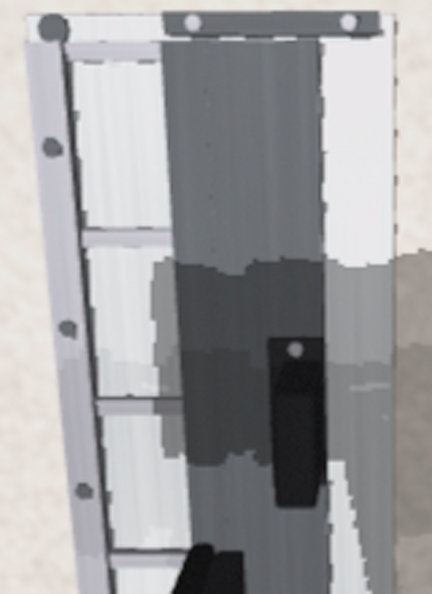

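```bash
python3 - <<'E'
from h import *
P=lambda u,v,z:pt('w0',190+(u+.5)/2.7-.5,85+(v+.5)/2.7-.5,z)*1000
t=np.radians(FY)
for n,u,v,z in [('fence',64,60,.02),('fence',97,400,.02),('fence',110,550,.02),('div-124',110,52,.015),('div-62',130,238,.015),('div0',140,406,.015),('div62',150,557,.015),('lip',165,60,.021),('lip',183,400,.021),('front',320,60,.021),('front',325,440,.021),('lugTop',278,505,.067),('lugTop',318,505,.067),('lugTop',275,395,.067),('lugTop',322,395,.067)]:
    p=P(u,v,z);print(n,p.round(1),(np.array([[np.cos(t),np.sin(t)],[-np.sin(t),np.cos(t)]])@(p[:2]-O*1000)).round(1))
d=np.load('pics/w0.npz');print(d['e'],d['R'])
E
```

```text
fence [705.8 -70.3  20. ] [  20.5 -120.3]
fence [691.6  45.1  20. ] [18.9 -3.9]
fence [685. 104.  20.] [18.6 55.3]
div-124 [692.1 -74.5  15. ] [   6.4 -122.9]
div-62 [683.1 -13.8  15. ] [  4.  -61.6]
div0 [677.   47.3  15. ] [ 4.6 -0.2]
div62 [670.7 107.7  15. ] [ 4.8 60.5]
lip [672.6 -74.   21. ] [ -12.9 -120.3]
lip [660.5  41.4  21. ] [-12.5  -4.3]
front [622.1 -79.5  21. ] [ -63.7 -120.4]
front [608.  51.  21.] [-63.6  10.9]
lugTop [620.5  59.4  67. ] [-50.3  17.9]
lugTop [607.5  58.   67. ] [-63.3  17.9]
lugTop [624.5  22.4  67. ] [-50.3 -19.3]
lugTop [609.7  20.8  67. ] [-65.1 -19.3]
[ 0.60294671 -0.07054784  0.38314501] [[-0.99397148 -0.10420213 -0.03409714]
 [-0.10963366  0.94769092  0.29977056]
 [ 0.00107681  0.30170158 -0.9534018 ]]
```

>>> step_arm --targets "-1.33 -1.27 0 0; -1.33 -1.25 0 0; 0 0 3.5 0; 0 0 3.5 0; 0 0 3.5 0; 0 0 3 0; 0 0 2.5 0; 0 0 2 0; 0 0 1.1 0; 0 0 0 0; 0 0 0 0; 0 0 0 0"

```text
time_s: 3.98
tcp_pos: [0.6172, 0.0413, 0.0333]
ee_rot: [[0.111, -0.994, 0.003], [-0.994, -0.111, 0.001], [-0.0, -0.003, -1.0]]
wrist_force: [0.6, 0.0, 0.1]
gripper_width: 0.512
gripper_force: 0.0
```

>>> step_arm --targets "0 0 0 0; 0 0 0 0; 0 0 0 0; 0 0 0 0; 0 0 0 0; 0 0 0 0; 0 0 0 0; 0 0 0 0" --claw 0.5

```text
time_s: 4.65
tcp_pos: [0.6162, 0.0415, 0.0318]
ee_rot: [[0.111, -0.994, 0.001], [-0.994, -0.111, 0.0], [0.0, -0.001, -1.0]]
wrist_force: [-0.1, 0.6, 1.5]
gripper_width: 0.158
gripper_force: 30.0
```

>>> step_arm --targets "0 0.4 0 0; 0 0.4 0 0; 0 0.4 0 0; 0 0.4 0 0; 0 0.3 0 0; 0 0.2 0 0; 0 0.1 0 0; 0 0.1 0 0; 0 0 0 0; 0 0 0 0"

```text
time_s: 5.48
tcp_pos: [0.5938, 0.039, 0.0318]
ee_rot: [[0.111, -0.994, 0.001], [-0.994, -0.111, 0.0], [-0.0, -0.001, -1.0]]
wrist_force: [4.1, -0.5, 0.5]
gripper_width: 0.157
gripper_force: 30.0
```

>>> step_arm --targets "0 0.1 0 0; 0 0.1 0 0; 0 0 0 0; 0 0 0 0"

```text
time_s: 5.82
tcp_pos: [0.5938, 0.039, 0.0318]
ee_rot: [[0.112, -0.994, 0.005], [-0.994, -0.112, 0.001], [-0.0, -0.005, -1.0]]
wrist_force: [9.1, -1.3, -3.3]
gripper_width: 0.156
gripper_force: 30.0
```

>>> step_arm --targets "0 -0.2 0 0; 0 0 0 0; 0 0 0 0; 0 0 0 0; 0 0 -2 0; 0 0 -3 0; 0 0 -4 0; 0 0 -4 0; 0 0 -4 0; 0 0 -4 0; 0 0 0 6.85; 0 0 0 6.85" --claw 4.5

```text
time_s: 6.82
tcp_pos: [0.5936, 0.0392, 0.2451]
ee_rot: [[-0.133, -0.991, 0.005], [-0.991, 0.133, 0.002], [-0.003, -0.005, -1.0]]
wrist_force: [-0.2, -0.4, -0.2]
gripper_width: 0.516
gripper_force: 0.0
```

```bash
python3 - <<'E'
from h import *
go([.45,.21,.24],172.5)
E
```

```text
cur [0.5936 0.0392 0.2451] cm(now axes) [-15.01  16.51   0.46] turn -0.15 cm(after turn) [-15.06  16.47   0.51]
```

>>> step_arm --targets "-2.5 2.75 0 0; -2.5 2.75 0 0; -2.5 2.75 0 0; -2.5 2.75 0 0; -2.5 2.75 0 0; -2.5 2.75 0 0; 0 0 0 0; 0 0 0 0; 0 0 0 0"

```text
time_s: 7.57
tcp_pos: [0.4481, 0.2085, 0.2415]
ee_rot: [[-0.127, -0.992, -0.001], [-0.992, 0.127, -0.0], [0.001, 0.001, -1.0]]
wrist_force: [0.6, -0.2, -0.8]
gripper_width: 0.519
gripper_force: 0.0
```

```bash
python3 - <<'E'
from h import *
snap('wrist','w1')
im=cv2.imread('pics/w1.png')[0:360,130:530]
cv2.imwrite('pics/c2.png',cv2.resize(im,None,fx=1.6,fy=1.6,interpolation=cv2.INTER_CUBIC))
E
```

```text
(no output)
```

View pics/c2.png

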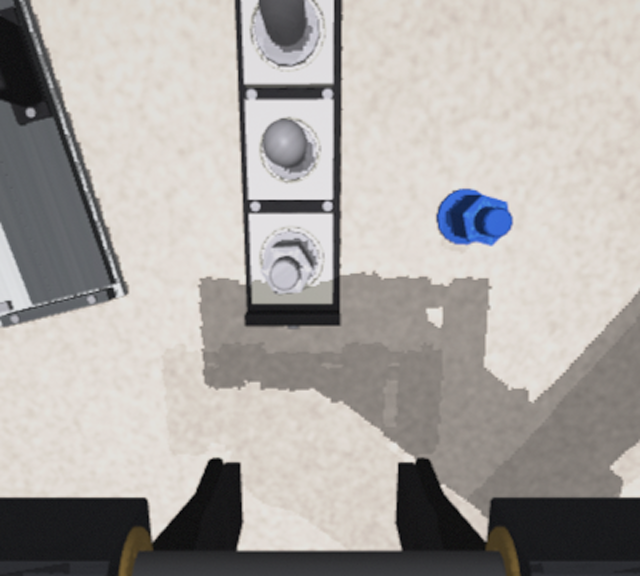

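```bash
python3 - <<'E'
from h import *
P=lambda u,v,z:pt('w1',130+(u+.5)/1.6-.5,(v+.5)/1.6-.5,z)
for a in [(293,258,.022),(290,148.5,.022),(288,33,.022),(248,150,.022),(334,150,.022)]: print(P(*a).round(4))
for a in [(287,270,.098),(285,142,.092)]: print('top',P(*a).round(4))
h=P(293,258,.022);go([h[0],h[1],.10],172.5)
E
```

```text
[0.4579 0.1617 0.022 ]
[0.451  0.1001 0.022 ]
[0.4438 0.0416 0.022 ]
[0.4751 0.0978 0.022 ]
[0.426  0.1041 0.022 ]
top [0.4576 0.1599 0.098 ]
top [0.4505 0.1018 0.092 ]
cur [0.4485 0.2081 0.2414] cm(now axes) [ 4.48 -1.53 14.14] turn 0.14 cm(after turn) [ 4.48 -1.54 14.14]
```

```bash
python3 - <<'E'
import cv2
im=cv2.imread('pics/w1.png')[120:205,275:345]
cv2.imwrite('pics/c3.png',cv2.resize(im,None,fx=7,fy=7,interpolation=cv2.INTER_CUBIC))
E
```

```text
(no output)
```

View pics/c3.png

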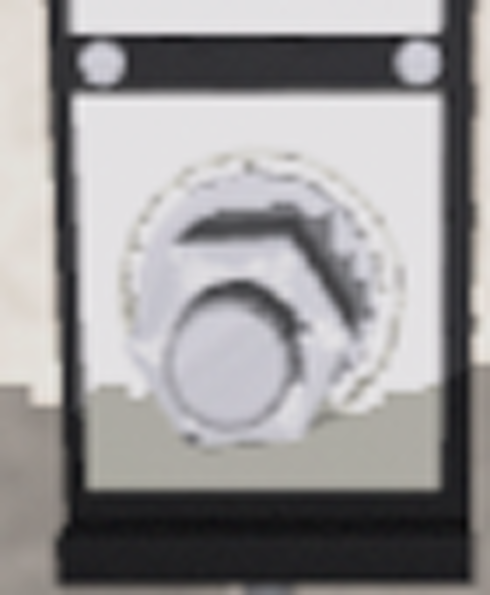

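```bash
python3 - <<'E'
from h import *
go([.4579,.1613,.039],202.5)
E
```

```text
cur [0.4485 0.2081 0.2414] cm(now axes) [ 4.51 -1.54 20.24] turn -29.86 cm(after turn) [ 4.68  0.92 20.24]
```

>>> step_arm --targets "0 0 0 -6; 0 0 0 -6; 0 0 0 -6; 0 0 0 -6; 0 0 0 -5.9; 2.34 0.46 0 0; 2.34 0.46 0 0; 0 0 3 0; 0 0 3 0; 0 0 3 0; 0 0 0 0; 0 0 0 0"

```text
time_s: 8.62
tcp_pos: [0.4581, 0.1603, 0.1507]
ee_rot: [[0.382, -0.924, -0.003], [-0.924, -0.382, -0.003], [0.002, 0.004, -1.0]]
wrist_force: [1.0, 0.3, -0.1]
gripper_width: 0.518
gripper_force: 0.0
```

```bash
python3 - <<'E'
from h import *
go([.4579,.1613,.039],202.5)
E
```

```text
cur [0.4581 0.1603 0.1507] cm(now axes) [-0.11 -0.07 11.17] turn -0.04 cm(after turn) [-0.1  -0.02 11.17]
```

>>> step_arm --targets "-0.08 0 3 0; 0 0 3 0; 0 0 2.5 0; 0 0 1.7 0; 0 0 1 0; 0 0 0 0; 0 0 0 0; 0 0 0 0"

```text
time_s: 9.28
tcp_pos: [0.4595, 0.1636, 0.0414]
ee_rot: [[0.384, -0.923, 0.003], [-0.923, -0.384, 0.002], [-0.001, -0.004, -1.0]]
wrist_force: [0.2, 0.1, -0.0]
gripper_width: 0.515
gripper_force: 0.0
```

>>> step_arm --targets "0 0 0 0; 0 0 0 0; 0 0 0 0; 0 0 0 0; 0 0 0 0; 0 0 0 0; 0 0 0 0; 0 0 0 0" --claw 1

```text
time_s: 9.95
tcp_pos: [0.4583, 0.163, 0.0401]
ee_rot: [[0.384, -0.923, 0.001], [-0.923, -0.384, 0.001], [-0.0, -0.001, -1.0]]
wrist_force: [-0.4, -0.3, 5.0]
gripper_width: 0.272
gripper_force: 30.0
```

```bash
python3 - <<'E'
from h import *
s=sense();q=s['tcp_pos'];q[2]+=.085
go(fx(-.008,.093,q[2]),186.2,q)
E
```

```text
cur [0.4583 0.163  0.1251] cm(now axes) [  9.79 -17.16   0.02] turn 16.4 cm(after turn) [  4.55 -19.23   0.  ]
```

>>> step_arm --targets "0 0 -0.5 0; 0 0 -1.5 0; 0 0 -3 0; 0 0 -3 5.5; 0 0 -0.5 5.5; 0 0 0 5.4; 0.75 -3.2 0 0; 0.75 -3.2 0 0; 0.75 -3.2 0 0; 0.75 -3.2 0 0; 0.75 -3.2 0 0; 0.75 -3.2 0 0"

```text
time_s: 10.95
tcp_pos: [0.6535, 0.1379, 0.1229]
ee_rot: [[0.107, -0.994, -0.004], [-0.994, -0.107, -0.001], [0.0, 0.004, -1.0]]
wrist_force: [0.2, 1.0, -1.7]
gripper_width: 0.271
gripper_force: 30.0
```

>>> step_arm --targets "0 0 2 0; 0 0 2 0; 0 0 2 0; 0 0 0.5 0; 0 0 0 0; 0 0 0 0; 0 0 0 0"

```text
time_s: 11.53
tcp_pos: [0.6542, 0.139, 0.061]
ee_rot: [[0.108, -0.994, 0.002], [-0.994, -0.108, 0.001], [-0.0, -0.002, -1.0]]
wrist_force: [-0.7, 0.1, -2.2]
gripper_width: 0.267
gripper_force: 30.0
```

```bash
python3 - <<'E'
from h import *
go(fx(-.008,.093,.0325),186.2)
E
```

```text
cur [0.6542 0.139  0.061 ] cm(now axes) [ 0.04 -0.01  2.85] turn 0.0 cm(after turn) [ 0.04 -0.01  2.85]
```

>>> step_arm --targets "0 0 1 0; 0 0 0.9 0; 0 0 0.5 0; 0 0 0.2 0; 0 0 0 0; 0 0 0 0"

```text
time_s: 12.03
tcp_pos: [0.6536, 0.1386, 0.0335]
ee_rot: [[0.108, -0.994, 0.0], [-0.994, -0.108, -0.0], [0.0, -0.0, -1.0]]
wrist_force: [0.5, -0.5, -1.9]
gripper_width: 0.272
gripper_force: 30.0
```

>>> step_arm --targets "0 0 0.1 0; 0 0 0.1 0; 0 0 0 0; 0 0 0 0"

```text
time_s: 12.37
tcp_pos: [0.6539, 0.1387, 0.0322]
ee_rot: [[0.108, -0.994, 0.001], [-0.994, -0.108, 0.0], [-0.0, -0.001, -1.0]]
wrist_force: [-0.4, 0.1, 0.1]
gripper_width: 0.271
gripper_force: 30.0
```

>>> step_arm --targets "0 0 0 0; 0 0 0 0; 0 0 0 0; 0 0 0 0; 0 0 -1 0; 0 0 -3 0; 0 0 -3 0; 0 0 -3 0; 0 0 -1 6.85; 0 0 0 6.85; 0 0 0 0; 0 0 0 0" --claw 4.5

```text
time_s: 13.37
tcp_pos: [0.6533, 0.1385, 0.1421]
ee_rot: [[-0.128, -0.992, 0.0], [-0.992, 0.128, 0.0], [-0.0, -0.0, -1.0]]
wrist_force: [-0.9, 0.0, -0.4]
gripper_width: 0.521
gripper_force: 0.0
```

```bash
python3 - <<'E'
from h import *
go([.4508,.1003,.041],172.5)
E
```

```text
cur [0.6533 0.1385 0.1421] cm(now axes) [ 6.39 19.6  10.1 ] turn 0.14 cm(after turn) [ 6.43 19.58 10.11]
```

>>> step_arm --targets "1.06 3.26 0 0.1; 1.06 3.26 0 0; 1.06 3.26 0 0; 1.06 3.26 0 0; 1.06 3.26 0 0; 1.07 3.27 0 0; 0 0 0 0; 0 0 0 0; 0 0 1.5 0; 0 0 0 0; 0 0 0 0"

```text
time_s: 14.28
tcp_pos: [0.4515, 0.1014, 0.126]
ee_rot: [[-0.132, -0.991, -0.002], [-0.991, 0.132, -0.001], [0.001, 0.001, -1.0]]
wrist_force: [0.2, -0.0, 0.2]
gripper_width: 0.52
gripper_force: 0.0
```

```bash
python3 - <<'E'
from h import *
go([.4508,.1003,.041],172.5)
E
```

```text
cur [0.4515 0.1014 0.126 ] cm(now axes) [0.1  0.04 8.5 ] turn -0.07 cm(after turn) [0.12 0.06 8.5 ]
```

>>> step_arm --targets "0.1 0 2 0; 0 0 2 0; 0 0 2 0; 0 0 1.5 0; 0 0 1 0; 0 0 0 0; 0 0 0 0; 0 0 0 0"

```text
time_s: 14.95
tcp_pos: [0.452, 0.1008, 0.0422]
ee_rot: [[-0.132, -0.991, 0.001], [-0.991, 0.132, 0.001], [-0.001, -0.001, -1.0]]
wrist_force: [0.8, 0.2, 0.4]
gripper_width: 0.519
gripper_force: 0.0
```

>>> step_arm --targets "0 0 0 0; 0 0 0 0; 0 0 0 0; 0 0 0 0; 0 0 0 0; 0 0 0 0; 0 0 0 0; 0 0 0 0" --claw 1

```text
time_s: 15.62
tcp_pos: [0.451, 0.1004, 0.0418]
ee_rot: [[-0.133, -0.991, 0.0], [-0.991, 0.133, 0.0], [-0.0, -0.0, -1.0]]
wrist_force: [-0.8, 0.2, 2.3]
gripper_width: 0.208
gripper_force: 29.8
```

```bash
python3 - <<'E'
from h import *
s=sense();q=s['tcp_pos'];q[2]+=.085
go(fx(-.008,.031,q[2]),186.2,q)
E
```

```text
cur [0.451  0.1004 0.1268] cm(now axes) [ -0.46 -21.13   0.  ] turn -13.82 cm(after turn) [  4.6  -20.63   0.  ]
```

>>> step_arm --targets "0 0 -0.5 0; 0 0 -1.5 0; 0 0 -3 0; 0 0 -3 -6.9; 0 0 -0.5 -6.9; 0.66 -2.95 0 0; 0.66 -2.95 0 0; 0.66 -2.95 0 0; 0.66 -2.95 0 0; 0.66 -2.95 0 0; 0.66 -2.94 0 0; 0.64 -2.94 0 0"

```text
time_s: 16.62
tcp_pos: [0.6618, 0.0764, 0.1259]
ee_rot: [[0.107, -0.994, -0.002], [-0.994, -0.107, -0.0], [-0.0, 0.002, -1.0]]
wrist_force: [0.4, 0.9, -2.1]
gripper_width: 0.203
gripper_force: 30.0
```

>>> step_arm --targets "0 0 0 0; 0 0 2 0; 0 0 2 0; 0 0 2 0; 0 0 0.5 0; 0 0 0 0; 0 0 0 0; 0 0 0 0"

```text
time_s: 17.28
tcp_pos: [0.6619, 0.0771, 0.0631]
ee_rot: [[0.108, -0.994, 0.003], [-0.994, -0.108, 0.0], [-0.0, -0.003, -1.0]]
wrist_force: [0.2, 0.2, -1.3]
gripper_width: 0.204
gripper_force: 30.0
```

```bash
python3 - <<'E'
from h import *
go(fx(-.008,.031,.0338),186.2)
E
```

```text
cur [0.6619 0.0771 0.0631] cm(now axes) [0.01 0.09 2.93] turn 0.0 cm(after turn) [0.01 0.08 2.93]
```

>>> step_arm --targets "0 0 1 0; 0 0 0.9 0; 0 0 0.5 0; 0 0 0.3 0; 0 0 0.1 0; 0 0 0 0; 0 0 0 0"

```text
time_s: 17.87
tcp_pos: [0.6606, 0.0766, 0.0339]
ee_rot: [[0.108, -0.994, -0.001], [-0.994, -0.108, -0.001], [0.0, 0.001, -1.0]]
wrist_force: [-2.2, -1.4, 2.4]
gripper_width: 0.205
gripper_force: 29.8
```

>>> step_arm --targets "0 0 0.1 0; 0 0 0.05 0; 0 0 0 0; 0 0 0 0"

```text
time_s: 18.2
tcp_pos: [0.6608, 0.0766, 0.0338]
ee_rot: [[0.108, -0.994, -0.0], [-0.994, -0.108, -0.001], [0.001, 0.0, -1.0]]
wrist_force: [-5.4, -0.6, 9.4]
gripper_width: 0.209
gripper_force: 29.6
```

>>> step_arm --targets "0 0 -0.1 0; 0 0 0 0; 0 0 0 0"

```text
time_s: 18.45
tcp_pos: [0.6613, 0.0768, 0.0338]
ee_rot: [[0.108, -0.994, 0.001], [-0.994, -0.108, -0.0], [0.0, -0.001, -1.0]]
wrist_force: [-2.8, -0.1, 5.5]
gripper_width: 0.209
gripper_force: 29.7
```

>>> step_arm --targets "0 0 0 0; 0 0 0 0; 0 0 0 0; 0 0 0 0; 0 0 -1 0; 0 0 -3 0; 0 0 -3 0; 0 0 -3 0; 0 0 -1 6.85; 0 0 0 6.85; 0 0 0 0; 0 0 0 0" --claw 4.5

```text
time_s: 19.45
tcp_pos: [0.6608, 0.0768, 0.1433]
ee_rot: [[-0.128, -0.992, 0.0], [-0.992, 0.128, 0.0], [-0.0, -0.0, -1.0]]
wrist_force: [-0.2, -0.8, -0.4]
gripper_width: 0.518
gripper_force: 0.0
```

```bash
python3 - <<'E'
from h import *
go([.4429,.0395,.038],172.5)
E
```

```text
cur [0.6608 0.0768 0.1433] cm(now axes) [ 6.49 21.14 10.53] turn 0.14 cm(after turn) [ 6.54 21.12 10.53]
```

>>> step_arm --targets "0.95 3.02 0 0.1; 0.95 3.02 0 0; 0.95 3.02 0 0; 0.95 3.02 0 0; 0.95 3.02 0 0; 0.95 3.01 0 0; 0.93 3.01 0 0; 0 0 0 0; 0 0 0 0; 0 0 1.5 0; 0 0 0 0; 0 0 0 0"

```text
time_s: 20.45
tcp_pos: [0.4432, 0.0391, 0.1275]
ee_rot: [[-0.132, -0.991, -0.002], [-0.991, 0.132, -0.001], [0.001, 0.002, -1.0]]
wrist_force: [0.4, 0.2, 0.1]
gripper_width: 0.515
gripper_force: 0.0
```

```bash
python3 - <<'E'
from h import *
go([.4429,.0386,.038],172.5)
E
```

```text
cur [0.4432 0.0391 0.1275] cm(now axes) [0.04 0.01 8.95] turn -0.07 cm(after turn) [0.05 0.02 8.95]
```

>>> step_arm --targets "0 0 2 0; 0 0 2 0; 0 0 2 0; 0 0 1.8 0; 0 0 1 0; 0 0 0 0; 0 0 0 0; 0 0 0 0"

```text
time_s: 21.12
tcp_pos: [0.444, 0.0395, 0.0408]
ee_rot: [[-0.132, -0.991, 0.001], [-0.991, 0.132, 0.0], [-0.001, -0.001, -1.0]]
wrist_force: [0.0, -0.0, 0.6]
gripper_width: 0.515
gripper_force: 0.0
```

>>> step_arm --targets "0 0 0 0; 0 0 0 0; 0 0 0 0; 0 0 0 0; 0 0 0 0; 0 0 0 0; 0 0 0 0; 0 0 0 0" --claw 1

```text
time_s: 21.78
tcp_pos: [0.4434, 0.0393, 0.0404]
ee_rot: [[-0.132, -0.991, 0.001], [-0.991, 0.132, 0.0], [-0.001, -0.001, -1.0]]
wrist_force: [0.2, -0.4, 3.1]
gripper_width: 0.233
gripper_force: 29.9
```

```bash
python3 - <<'E'
from h import *
s=sense();q=s['tcp_pos'];q[2]+=.085
go(fx(-.008,-.031,q[2]),186.2,q)
E
```

```text
cur [0.4434 0.0393 0.1254] cm(now axes) [ -0.6  -22.56   0.03] turn -13.81 cm(after turn) [  4.81 -22.05   0.  ]
```

>>> step_arm --targets "0 0 -0.3 0; 0 0 -0.7 0; 0 0 0 0; 0 0 0 0; 0 0 0 0"

```text
time_s: 22.2
tcp_pos: [0.4425, 0.039, 0.05]
ee_rot: [[-0.133, -0.991, -0.0], [-0.991, 0.133, -0.0], [0.0, 0.0, -1.0]]
wrist_force: [-0.6, -0.2, -1.6]
gripper_width: 0.236
gripper_force: 29.9
```

```bash
python3 - <<'E'
from h import *
snap('wrist','w2');snap('side','s2')
print(sense()['gripper_width'],sense()['moment'])
a=cv2.imread('pics/w2.png')[150:480,160:480];b=cv2.imread('pics/s2.png')[100:430,160:480]
cv2.imwrite('pics/c4.png',cv2.resize(np.hstack([a,b]),None,fx=1.25,fy=1.25))
E
```

```text
0.2355336930005225 [-0.01768607  0.07662064 -0.03300526]
```

View pics/c4.png

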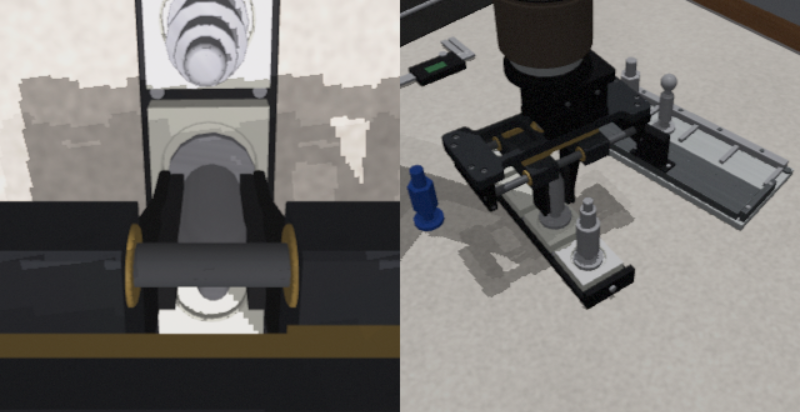

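>>> step_arm --targets "0 0 -2.5 0; 0 0 -3 -6.9; 0 0 -2 -6.9; 0.69 -3.15 0 0; 0.69 -3.15 0 0; 0.69 -3.15 0 0; 0.69 -3.15 0 0; 0.69 -3.15 0 0; 0.68 -3.15 0 0; 0.68 -3.15 0 0; 0 0 0 0; 0 0 0 0"

```text
time_s: 23.3
tcp_pos: [0.6676, 0.0146, 0.1228]
ee_rot: [[0.106, -0.994, -0.003], [-0.994, -0.106, -0.0], [0.0, 0.003, -1.0]]
wrist_force: [-0.7, 0.1, -2.8]
gripper_width: 0.234
gripper_force: 29.9
```

>>> step_arm --targets "0 0 2 0; 0 0 2 0; 0 0 2 0; 0 0 0.5 0; 0 0 0 0; 0 0 0 0; 0 0 0 0"

```text
time_s: 23.88
tcp_pos: [0.6681, 0.0152, 0.0618]
ee_rot: [[0.108, -0.994, 0.003], [-0.994, -0.108, 0.0], [0.0, -0.003, -1.0]]
wrist_force: [-0.1, -0.1, -2.3]
gripper_width: 0.235
gripper_force: 29.9
```

```bash
python3 - <<'E'
from h import *
go(fx(-.008,-.031,.0324),186.2)
E
```

```text
cur [0.6681 0.0152 0.0618] cm(now axes) [-0.01  0.03  2.94] turn 0.01 cm(after turn) [-0.01  0.03  2.94]
```

>>> step_arm --targets "0 0 1 0; 0 0 0.9 0; 0 0 0.5 0; 0 0 0.3 0; 0 0 0 0; 0 0 0 0; 0 0 0 0"

```text
time_s: 24.47
tcp_pos: [0.6673, 0.015, 0.0329]
ee_rot: [[0.107, -0.994, 0.0], [-0.994, -0.107, 0.0], [-0.0, -0.0, -1.0]]
wrist_force: [0.1, -0.3, -1.2]
gripper_width: 0.238
gripper_force: 30.0
```

>>> step_arm --targets "0 0 0.1 0; 0 0 0 0; 0 0 0 0"

```text
time_s: 24.72
tcp_pos: [0.6675, 0.015, 0.0325]
ee_rot: [[0.108, -0.994, 0.001], [-0.994, -0.108, 0.0], [0.0, -0.001, -1.0]]
wrist_force: [-0.2, 0.6, 0.6]
gripper_width: 0.235
gripper_force: 29.9
```

>>> step_arm --targets "0 0 0 0; 0 0 0 0; 0 0 0 0; 0 0 0 0; 0 0 -1 0; 0 0 -3 0; 0 0 -3 0; 0 0 -3 0; 0 0 -1.3 6.85; 0 0 0 6.85; 0 0 0 0; 0 0 0 0" --claw 4.5

```text
time_s: 25.72
tcp_pos: [0.667, 0.015, 0.1455]
ee_rot: [[-0.128, -0.992, 0.0], [-0.992, 0.128, 0.0], [-0.0, -0.0, -1.0]]
wrist_force: [-0.5, 0.7, -0.4]
gripper_width: 0.516
gripper_force: 0.0
```

```bash
python3 - <<'E'
from h import *
go([.4345,-.0227,.043],172.5)
E
```

```text
cur [0.667  0.015  0.1455] cm(now axes) [ 6.72 22.58 10.24] turn 0.14 cm(after turn) [ 6.77 22.56 10.25]
```

>>> step_arm --targets "0.97 3.22 0 0.1; 0.97 3.22 0 0; 0.97 3.22 0 0; 0.97 3.22 0 0; 0.97 3.22 0 0; 0.96 3.23 0 0; 0.96 3.23 0 0; 0 0 0 0; 0 0 0 0; 0 0 1.5 0; 0 0 0 0; 0 0 0 0"

```text
time_s: 26.72
tcp_pos: [0.4351, -0.0222, 0.1295]
ee_rot: [[-0.132, -0.991, -0.002], [-0.991, 0.132, -0.001], [0.001, 0.002, -1.0]]
wrist_force: [0.4, -0.2, 0.6]
gripper_width: 0.516
gripper_force: 0.0
```

```bash
python3 - <<'E'
from h import *
go([.4345,-.0227,.043],172.5)
E
```

```text
cur [ 0.4351 -0.0222  0.1295] cm(now axes) [0.04 0.04 8.65] turn -0.06 cm(after turn) [0.05 0.05 8.65]
```

>>> step_arm --targets "0 0 2 0; 0 0 2 0; 0 0 2 0; 0 0 1.6 0; 0 0 1 0; 0 0 0 0; 0 0 0 0; 0 0 0 0"

```text
time_s: 27.38
tcp_pos: [0.4358, -0.022, 0.0447]
ee_rot: [[-0.132, -0.991, 0.001], [-0.991, 0.132, 0.0], [-0.0, -0.001, -1.0]]
wrist_force: [0.7, -0.1, -0.8]
gripper_width: 0.516
gripper_force: 0.0
```

>>> step_arm --targets "0 0 0 0; 0 0 0 0; 0 0 0 0; 0 0 0 0; 0 0 0 0; 0 0 0 0; 0 0 0 0; 0 0 0 0" --claw 1

```text
time_s: 28.05
tcp_pos: [0.4353, -0.0221, 0.0444]
ee_rot: [[-0.132, -0.991, 0.001], [-0.991, 0.132, 0.0], [-0.0, -0.001, -1.0]]
wrist_force: [0.2, 0.3, 3.0]
gripper_width: 0.255
gripper_force: 29.9
```

```bash
python3 - <<'E'
from h import *
s=sense();q=s['tcp_pos'];q[2]+=.085
go(fx(-.008,-.093,q[2]),186.2,q)
E
```

```text
cur [ 0.4353 -0.0221  0.1294] cm(now axes) [ -0.77 -24.03   0.03] turn -13.81 cm(after turn) [  4.99 -23.52   0.  ]
```

>>> step_arm --targets "0 0 -0.5 0; 0 0 -1.5 0; 0 0 -3 0; 0 0 -3 -6.9; 0 0 -0.5 -6.9; 0.71 -3.36 0 0; 0.71 -3.36 0 0; 0.71 -3.36 0 0; 0.71 -3.36 0 0; 0.71 -3.36 0 0; 0.72 -3.36 0 0; 0.72 -3.36 0 0"

```text
time_s: 29.05
tcp_pos: [0.674, -0.0469, 0.1276]
ee_rot: [[0.107, -0.994, -0.004], [-0.994, -0.107, 0.0], [-0.001, 0.004, -1.0]]
wrist_force: [1.0, 0.8, -1.8]
gripper_width: 0.251
gripper_force: 29.9
```

>>> step_arm --targets "0 0 0 0; 0 0 2 0; 0 0 2 0; 0 0 2 0; 0 0 0.5 0; 0 0 0 0; 0 0 0 0; 0 0 0 0"

```text
time_s: 29.72
tcp_pos: [0.6748, -0.0465, 0.0656]
ee_rot: [[0.108, -0.994, 0.002], [-0.994, -0.108, -0.0], [0.0, -0.002, -1.0]]
wrist_force: [0.1, 0.3, -2.4]
gripper_width: 0.254
gripper_force: 29.9
```

```bash
python3 - <<'E'
from h import *
go(fx(-.008,-.093,.0364),186.2)
E
```

```text
cur [ 0.6748 -0.0465  0.0656] cm(now axes) [-0.02  0.03  2.92] turn -0.0 cm(after turn) [-0.02  0.02  2.92]
```

>>> step_arm --targets "0 0 1 0; 0 0 0.9 0; 0 0 0.5 0; 0 0 0.3 0; 0 0 0.05 0; 0 0 0 0; 0 0 0 0; 0 0 0 0"

```text
time_s: 30.38
tcp_pos: [0.6739, -0.0466, 0.0366]
ee_rot: [[0.107, -0.994, 0.0], [-0.994, -0.107, 0.0], [-0.0, -0.0, -1.0]]
wrist_force: [0.1, 0.5, -0.4]
gripper_width: 0.252
gripper_force: 29.9
```

>>> step_arm --targets "0 0 0.05 0; 0 0 0 0; 0 0 0 0"

```text
time_s: 30.63
tcp_pos: [0.674, -0.0466, 0.0365]
ee_rot: [[0.108, -0.994, 0.0], [-0.994, -0.108, -0.0], [0.0, -0.0, -1.0]]
wrist_force: [-1.9, 0.3, 1.8]
gripper_width: 0.251
gripper_force: 29.9
```

>>> step_arm --targets "0 0 0 0; 0 0 0 0; 0 0 0 0; 0 0 0 0; 0 0 -1 0; 0 0 -3 0; 0 0 -3 0; 0 0 -3 0; 0 0 -1.3 0; 0 0 0 0; 0 0 0 0" --claw 4.5

```text
time_s: 31.55
tcp_pos: [0.6742, -0.0464, 0.1505]
ee_rot: [[0.107, -0.994, 0.003], [-0.994, -0.107, 0.001], [-0.001, -0.003, -1.0]]
wrist_force: [-1.3, -0.2, -0.9]
gripper_width: 0.518
gripper_force: 0.0
```

```bash
python3 - <<'E'
from h import *
go([.5938,.039,.033],186.3)
snap('side','s3')
cv2.imwrite('pics/c5.png',cv2.resize(cv2.imread('pics/s3.png')[120:320,240:500],None,fx=2.5,fy=2.5))
E
```

```text
cur [ 0.6742 -0.0464  0.1505] cm(now axes) [-9.35  7.11 11.74] turn -0.14 cm(after turn) [-9.37  7.06 11.75]
```

View pics/c5.png

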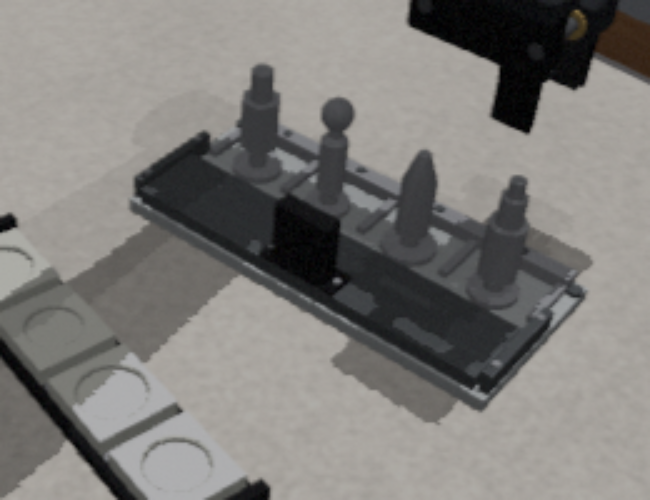

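All four samples stand upright in their stations in order: hex (260,140), ball (335,160), cone (420,215), stepped (500,250). The bar is open and the lug is at (307,240). Now I'll close the bar.

>>> step_arm --targets "-2.34 1.76 0 -0.1; -2.34 1.76 0 0; -2.34 1.76 0 0; -2.33 1.77 0 0; 0 0 0 0; 0 0 0 0; 0 0 3 0; 0 0 2 0; 0 0 0 0; 0 0 0 0; 0 0 0 0" --claw 3.5

```text
time_s: 32.52
tcp_pos: [0.5948, 0.0382, 0.0995]
ee_rot: [[0.109, -0.994, 0.001], [-0.994, -0.109, -0.0], [0.001, -0.001, -1.0]]
wrist_force: [0.6, 1.0, 0.8]
gripper_width: 0.402
gripper_force: 0.0
```

```bash
python3 - <<'E'
from h import *
go([.5938,.039,.033],186.3)
E
```

```text
cur [0.5948 0.0382 0.0995] cm(now axes) [-0.09  0.09  6.65] turn -0.04 cm(after turn) [-0.09  0.09  6.65]
```

>>> step_arm --targets "0 0.05 2 0; 0 0 2 0; 0 0 1.6 0; 0 0 0.9 0; 0 0 0 0; 0 0 0 0; 0 0 0 0"

```text
time_s: 33.1
tcp_pos: [0.5944, 0.0389, 0.0356]
ee_rot: [[0.11, -0.994, 0.003], [-0.994, -0.11, 0.001], [-0.0, -0.003, -1.0]]
wrist_force: [0.6, -0.3, 0.1]
gripper_width: 0.398
gripper_force: 0.0
```

>>> step_arm --targets "0 0 0 0; 0 0 0 0; 0 0 0 0; 0 0 0 0; 0 0 0 0; 0 0 0 0; 0 0 0 0" --claw 0.5

```text
time_s: 33.68
tcp_pos: [0.5939, 0.0388, 0.0345]
ee_rot: [[0.11, -0.994, 0.002], [-0.994, -0.11, 0.0], [-0.0, -0.002, -1.0]]
wrist_force: [1.8, 0.4, 0.4]
gripper_width: 0.156
gripper_force: 30.0
```

>>> step_arm --targets "0 -0.1 0 0; 0 -0.2 0 0; 0 -0.2 0 0; 0 -0.2 0 0; 0 -0.2 0 0; 0 -0.2 0 0; 0 -0.2 0 0; 0 -0.2 0 0; 0 -0.2 0 0; 0 -0.2 0 0; 0 -0.2 0 0; 0 0 0 0"

```text
time_s: 34.68
tcp_pos: [0.6137, 0.0411, 0.0345]
ee_rot: [[0.109, -0.994, -0.001], [-0.994, -0.109, -0.0], [0.0, 0.001, -1.0]]
wrist_force: [-1.0, 1.1, 4.9]
gripper_width: 0.158
gripper_force: 30.0
```

>>> step_arm --targets "0 -0.15 0 0; 0 -0.15 0 0; 0 -0.15 0 0; 0 -0.15 0 0; 0 -0.1 0 0; 0 -0.1 0 0; 0 0 0 0; 0 0 0 0"

```text
time_s: 35.35
tcp_pos: [0.6196, 0.0417, 0.0345]
ee_rot: [[0.109, -0.994, -0.005], [-0.994, -0.109, -0.001], [0.0, 0.005, -1.0]]
wrist_force: [-6.8, 1.2, 8.0]
gripper_width: 0.162
gripper_force: 30.1
```

>>> step_arm --targets "0 -0.1 0 0; 0 -0.1 0 0; 0 0 0 0; 0 0 0 0"

```text
time_s: 35.68
tcp_pos: [0.6216, 0.0419, 0.0345]
ee_rot: [[0.109, -0.994, -0.005], [-0.994, -0.109, -0.001], [0.0, 0.005, -1.0]]
wrist_force: [-7.0, 1.3, 8.8]
gripper_width: 0.158
gripper_force: 30.1
```

>>> step_arm --targets "0 -0.1 0 0; 0 -0.1 0 0; 0 -0.1 0 0; 0 0 0 0; 0 0 0 0"

```text
time_s: 36.1
tcp_pos: [0.6236, 0.0422, 0.0345]
ee_rot: [[0.109, -0.994, -0.007], [-0.994, -0.109, -0.001], [0.0, 0.007, -1.0]]
wrist_force: [-9.3, 2.1, 10.1]
gripper_width: 0.159
gripper_force: 30.1
```

>>> step_arm --targets "0 -0.1 0 0; 0 0 0 0; 0 0 0 0"

```text
time_s: 36.35
tcp_pos: [0.6237, 0.0422, 0.0345]
ee_rot: [[0.109, -0.994, -0.009], [-0.994, -0.109, -0.001], [0.0, 0.009, -1.0]]
wrist_force: [-10.8, 3.3, 10.9]
gripper_width: 0.158
gripper_force: 30.1
```

>>> step_arm --targets "0 0.1 0 0; 0 0 0 0; 0 0 0 0"

```text
time_s: 36.6
tcp_pos: [0.6236, 0.0422, 0.0345]
ee_rot: [[0.109, -0.994, -0.007], [-0.994, -0.109, -0.001], [0.0, 0.007, -1.0]]
wrist_force: [-9.4, 1.8, 10.5]
gripper_width: 0.16
gripper_force: 30.1
```

>>> step_arm --targets "0 0 0 0; 0 0 0 0; 0 0 0 0; 0 0 0 0; 0 0 -1 0; 0 0 -2 0; 0 0 -3 0; 0 0 -4 0; 0 0 -4 0; 0 3 -2 0; 0 3 0 0; 0 3 0 0" --claw 3.5

```text
time_s: 37.6
tcp_pos: [0.5376, 0.0327, 0.1964]
ee_rot: [[0.109, -0.994, 0.005], [-0.994, -0.109, 0.002], [-0.001, -0.005, -1.0]]
wrist_force: [-0.4, 0.3, -1.0]
gripper_width: 0.404
gripper_force: 0.0
```

>>> step_arm --targets "0 3 0 0; 0 3 0 0; 0 3 0 0; 0 0 0 0; 0 0 0 0; 0 0 0 0"

```text
time_s: 38.1
tcp_pos: [0.4489, 0.0229, 0.1951]
ee_rot: [[0.11, -0.994, 0.002], [-0.994, -0.11, 0.001], [-0.0, -0.003, -1.0]]
wrist_force: [-0.2, -0.6, 0.4]
gripper_width: 0.404
gripper_force: 0.0
```

```bash
python3 - <<'E'
from h import *
snap('top','t4');snap('side','s4')
a=cv2.imread('pics/t4.png')[70:230,190:420];b=cv2.imread('pics/s4.png')[130:290,270:500]
cv2.imwrite('pics/c6.png',cv2.resize(np.vstack([a,b]),None,fx=1.85,fy=1.85,interpolation=cv2.INTER_CUBIC))
E
```

```text
(no output)
```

View pics/c6.png

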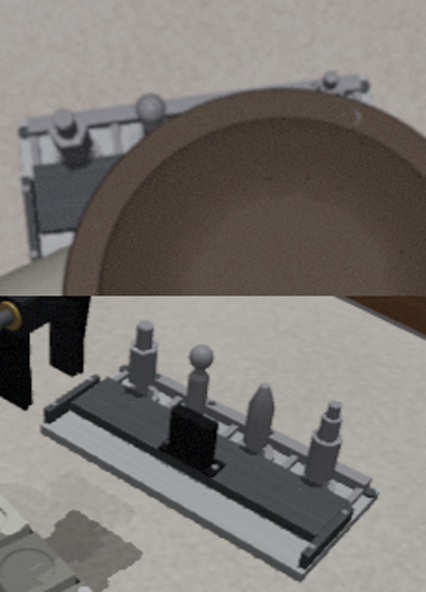

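The side view shows all four samples upright in order and the bar over the flanges. It travelled the full 30 mm to its stop, and the gripper is clear.

```bash
python3 -c "
from station import r
print(r.finish_job())"
```

```text
the job is handed in; nothing more can be done
None
```

I've handed the job in: the last pictures show hex, ball, cone and stepped standing upright in the fixture, left to right as they stood in the rack. The retaining bar is fully home over their flanges, and the robot was clear at about 38 s.

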